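# Unlock the watch case and hold it ajar

### The arm

A 6-joint arm with a two-finger parallel gripper is mounted at the origin on the work surface. World frame = base frame: x ahead of the robot, y to its left, z up, the work surface at z = 0. Lengths are in m, angles in rad, forces in N, time in s.
With the tool pointing down it reaches from about 0.375 to 0.9 m from the base axis. Payload 3.1 kg.
Tool frame: the origin (TCP) lies midway between the tips of the shut fingers; the grasp point (between the pads) lies 19 mm behind it; z points along the fingers, y is the line along which they close (so a half turn about z gives the same grasp; the last joint's range is limited). The gripper opens to 85 mm and grips with 20 to 120 N. Pads are 22 mm wide; open, the fingers measure 114 mm over their backs; the gripper's body (76 mm by 85 mm) begins 54 mm behind the grasp point. The pads swing forward as they close: fully open they stand 13 mm farther back than shut.
Start: joints at [1.071, 0.527, 1.433, -0, 1.181, -0.178], TCP at [0.197, 0.593, 0.231] pointing down, gripper open.
Joint ranges: [-3.08, 3.08], [-0.75, 2.2], [0.22, 2.44], [-1.43, 4.57], [0, 2.65], [-2.85, 2.85]. Speed limits (rad/s): [2.79, 2.79, 3.14, 3.14, 3.14, 3.14].

### API

Orientations are given as a unit quaternion [x, y, z, w].
In Python, from station import manip gives the robot as it stands.
- The arm moves only by the tool move_arm, never from a script. Its argument "increments" is a list that holds one entry, the list of rows, each a list of 5 numbers: the gripper's target within -1 to 1 (shut at 1, half-way at 0, fully open at -1), then the shift along the world's x, y, z in m, then the turn about the world's z in degrees. In form: [[[fingers, dx, dy, dz, twist], ...]]. A call has 1 to 8 rows; each row shifts and turns the commanded pose from where the row before left it; what a row does not reach is not made up. A row lasts 1/10 s, in which the tool goes at most 50 mm and 8.59 degrees, less where a joint would pass 70% of its speed; a pose out of reach is approached as far as the arm can. A call with a gripper value outside its range is refused whole. The fingers move at their own pace and stop on an object; "newtons" is the grip in N (left out, the last holds). Time passes only in rows, so rows that do not move let the fingers close. It gives the time, the measured TCP pose, the force, the opening and the grip force at its end, in the units of the state.
- manip.sense(): the state, without advancing time (a new reading comes with each control period).
- manip.snapshot(name): name is "side" or "top" or "wrist"; returns a dict with "img" (400x640x3 uint8, red, green, blue), "fx", "fy", "cx", "cy" (pixels), "k1" (the pictures are not rectified: a ray, as slopes to the right and down, at radius r is drawn at 1 + k1 r^2 times it, then the intrinsics apply), "world_to_cam" (4x4, takes a point from world to camera coordinates); the wrist camera has in their place "tool_from_camera" (4x4, takes a point from camera to tool coordinates, whose origin is the TCP and whose axes are the flange's). Camera axes: x right, y down, z forward; pixel columns grow to the right and rows downward; lengths in m; the calibration is good to about 2 mm. A picture is of the moment at which its call begins: read the wrist's pose just before it. There is no depth.
- manip.sign_off(): hands the job in; it is judged then, once.
Trained networks look in the newest picture that a camera, given by its name, has taken for a name from the list of things; names that differ only in an ending like _2 or _b are one class to them, and where a whole thing is asked for, a point or a joint stands for the part that bears it (a point fixed in the world has none). Each returns a list of dicts, best first, with "confidence" (0 to 1); they miss things now and then, are a little off and sometimes report something else, mostly with a low value. They report only what shows in the picture. A call takes as long as a camera call.
- manip.spot_in(label, camera): "xyz" ([x, y, z] in m, in world coordinates, good to about 4 mm: the middle of the surface that is visible of it).
- manip.mark_of(label, camera): "xyz" ([x, y, z] in m, in world coordinates, good to about 4 mm: a listed point, or the origin of a listed thing).
The state is a dict: "t": time; "q": joint angles; "qd": joint speeds; "tau": joint torques, N m; "tcp_pos": TCP position; "tool_rot": TCP orientation; "force": force on the tool from outside, world axes, zero at the start; "ft_torque": the same for the moment, N m; "finger_gap": opening from 0.0 (shut) to 1.0 (fully open); "gripper_force": force on a finger pad.
Only numpy, scipy, OpenCV 4.12 (cv2) and the standard library are available. Lean on these libraries where they do the work, as an engineer would, in place of code of your own. Each camera call takes 0.05 s, during which the arm holds its last target. There are 200 camera calls.

### The job

Slide the dust cap fully aside from the keyhole of the smoked-glass watch case, take the yellow-headed key from its wooden rest, and push it all the way into the lock, working it past the sticky pins, before turning it. Then turn the key a quarter turn clockwise (seen from above), which lifts the lid ajar, and finish while still gripping the key and holding it turned, because the lock springs back. Leave the other things on the shelf where they are, and do not press on the glass lid.

Things in the scene. Friction and masses are not known exactly. Their poses are not given: they have to be found in the camera images.
- watch_case: Fixed case, 224 mm deep (x), 200 wide (y), 60 high. Origin: on the shelf surface, straight below the lock's axis; x points from the lock to the glass box behind, y to its left, z up. A wooden ledge (x -32 to 32 mm, top 60 mm up) holds the lock; behind it (x 34 to 192) a box of four watches under a smoked glass lid.
- keyhole (a point): Centre of the slot's mouth on the brass plug's top face (30 mm dia, 62 mm above the shelf). z up along the plug's axis, y along the slot: 13 mm long (y), 5 wide (x), 34 deep, 3 mm chamfer. Turns with the plug; at rest y is the case's y. Sticky sprung pins bulge in from its sides and fill it from 10 to 18 mm down; the key's tapered tip drives them back with up to about 15 N.
- plug (a joint): Turn of the lock plug, rad: 0 at rest, growing clockwise seen from above, stop at 1.66. A spring turns it back (about 0.06 N m at a quarter). The key has up to about 0.1 rad of play in the slot, so turn it a little past a quarter or to the stop. Turning also lifts the lid's front edge, about 20 mm at a quarter.
- dust_cap (a joint): Slide of the dust cap in m along the case's +y: near 0 covers the keyhole, 0.050 is fully open. Stiff, about 3 N of friction, stays where it is left.
- cap_lug (a point): Centre of the red lug on the black dust cap: 10 mm (case x) by 22 (case y) by 26 high, top 92.5 mm above the shelf, this point 79.5. The cap's plate beneath: 44 by 42 by 3 mm, top 66.5 mm up. With the cap shut the lug is 8 mm to +y of the lock's axis. Axes as the case's; moves with the cap.
- lid: Smoked glass lid, 158 by 200 by 6 mm, top 60 mm above the shelf when shut, hinged at the case's far edge. Its origin lies on the hinge, 192 mm behind the lock's axis in the case's x, 57 mm up; axes as the case's when shut. Fragile: not to be pressed. The lock's cam lifts it.
- key_rest: Wooden block 50 by 50 by 40 mm high standing on the shelf, with a slot (along its y) in which the key stands upright. Origin: centre of its underside, z up.
- key: Key standing upright in the rest, blade down. Origin: centre of its yellow head's underside (40 mm above the shelf in the rest), z up. Head 10 mm thick (x), 28 wide (y), 34 high; steel blade 4 thick (x), 12 wide (y), reaching 28 below the origin, last 5 mm tapered. Fits the lock either way round (half turn); fully in, the head meets the plug's face. 40 g.
- cufflink_cup: White cup, 56 mm diameter, 45 mm high, loose; origin under its centre. Bystander.
- ring_tray: Blue ceramic ring tray, 100 mm diameter, 20 mm high, loose; origin under its centre. Bystander.
- watch_stand: Steel watch stand with a watch on its bar, 90 mm base, about 175 mm high, loose; origin under its centre. Bystander.
- sunglasses_stand: Black stand with sunglasses, base 90 by 120 mm, 165 mm high, loose; origin under its centre. Bystander.
- cologne: Amber cologne bottle, 52 mm diameter, 110 mm high, loose; origin under its centre. Bystander.

How it is judged:
On the way, in this order (a step that is already met when the one before it is completed fails the run):
1. the dust cap is slid aside, the plug unturned (value of joint dust_cap above 0.042 m and value of joint plug below 0.3 rad), for 0.2 s.
2. the key is fully home in the lock, the plug not yet turned (z of key in the frame of keyhole below 0.003 m and horizontal distance between key and keyhole below 0.004 m and angle between the z axis of key and the z axis of keyhole, either way round below 0.12 rad and angle between the y axis of key and the y axis of keyhole, either way round below 0.3 rad and value of joint plug below 0.3 rad), for 0.1 s.
At the end, for the whole second after the job is handed in: Key fully home (head within 3 mm of the plug face, upright), plug held turned at least 1.35 rad and still, fingers gripping the key (over 2 N), dust cap open at least 42 mm of its 50, bystanders within 20 mm of where they began (z of key in the frame of keyhole below 0.003 m and horizontal distance between key and keyhole below 0.004 m and angle between the z axis of key and the z axis of keyhole, either way round below 0.12 rad and angle between the y axis of key and the y axis of keyhole, either way round below 0.3 rad and value of joint plug above 1.35 rad and velocity of joint plug between -0.1 and 0.1 rad/s and value of joint dust_cap above 0.042 m and contact force between the fingers and key above 2 N and distance of each of cufflink_cup, ring_tray, watch_stand, sunglasses_stand, cologne from where it was at the start of the episode below 0.02 m); the arm keeps its last pose, push and grip.
It fails at once if the plug is turned while the key is not fully home (value of joint plug above 0.35 rad and z of key in the frame of keyhole above 0.006 m).
It fails at once if the glass lid is pressed by the robot (contact force between any of the arm, the fingers and lid above 8 N).
It fails at once if a bystander is knocked away or over (distance of any of cufflink_cup, ring_tray, watch_stand, sunglasses_stand, cologne from where it was at the start of the episode above 0.03 m or angle between any of cufflink_cup, ring_tray, watch_stand, sunglasses_stand, cologne's own z axis and vertical above 0.5 rad).
It also fails if it takes over 58 s, if anything falls off the work surface, if the arm or the gripper's body presses on something with over 40 N, if the wrist force passes 120 N, or if a joint passes its speed limit or range.

## Working session

There is one attempt and no reset: what is moved stays moved. The work goes in short steps, Python scripts to look and compute and a tool call to move; the robot and the scene stay as the last step left them, time stands still between calls to the robot, and variables do not carry over. Pictures are saved under pics/ and viewed, at most 10 in all, crops included, and the job is handed in when it is done.

Besides the shell and the picture viewer there is one more tool, called after "Request:" as name(argument=value, ...) on one line, values as JSON. move_arm: Moves the arm, as the interface text tells. Its arguments: {"type":"object","properties":{"increments":{"type":"array","items":{"type":"array","items":{"type":"array","items":{"type":"number"}}}},"newtons":{"type":"number"}},"required":["increments"]}

```bash
mkdir -p pics
cat > h.py <<'E'
from station import manip
import numpy as np, cv2
def save(s,name): cv2.imwrite('pics/'+name+'.png', s['img'][:,:,::-1])
E
python3 - <<'E'
from h import *
s={c:manip.snapshot(c) for c in('top','side')}
a=np.vstack([s['top']['img'],s['side']['img']])
save({'img':cv2.resize(a,None,fx=.75,fy=.75,interpolation=cv2.INTER_AREA)},'a')
for c in s:
  for l in ['keyhole','cap_lug','watch_case','lid','key_rest','key','cufflink_cup','ring_tray','watch_stand','sunglasses_stand','cologne']:
    print(c,l,[(np.round(d['xyz'],3).tolist(),round(d['confidence'],2)) for d in manip.mark_of(l,c)[:2]])
st=manip.sense();print(st['t'],st['tcp_pos'],st['tool_rot'],st['force'])
E
```

```text
top keyhole [([0.584, -0.457, -0.0], 0.38)]
top cap_lug [([0.516, 0.007, 0.083], 0.71)]
top watch_case [([0.516, -0.012, -0.001], 0.74)]
top lid [([0.709, -0.019, 0.061], 0.83), ([0.587, -0.46, 0.001], 0.74)]
top key_rest [([0.451, 0.312, 0.001], 0.73)]
top key [([0.451, 0.31, 0.038], 0.42)]
top cufflink_cup [([0.423, -0.304, -0.005], 0.69)]
top ring_tray [([0.665, -0.313, 0.003], 0.79)]
top watch_stand [([0.644, 0.442, -0.001], 0.63)]
top sunglasses_stand [([0.586, -0.459, 0.002], 0.72)]
top cologne [([0.666, 0.304, 0.0], 0.61)]
side keyhole []
side cap_lug [([0.586, -0.463, -0.006], 0.68)]
side watch_case [([0.514, -0.012, -0.0], 0.96), ([0.452, 0.309, -0.005], 0.61)]
side lid [([0.452, 0.308, -0.002], 0.41)]
side key_rest [([0.454, 0.309, -0.003], 0.58)]
side key [([0.452, 0.312, 0.039], 0.39)]
side cufflink_cup [([0.428, -0.304, -0.0], 0.62)]
side ring_tray [([0.67, -0.308, 0.0], 0.74)]
side watch_stand [([0.647, 0.444, -0.003], 0.82), ([0.517, 0.011, 0.083], 0.22)]
side sunglasses_stand [([0.588, -0.462, -0.006], 0.78)]
side cologne [([0.669, 0.304, 0.005], 0.57), ([0.517, 0.012, 0.079], 0.38)]
1.2 [0.19700465 0.59310829 0.23130866] [ 1.59705894e-01  9.87164640e-01 -1.84153854e-06 -1.64029352e-05] [-0.61088977 -0.15362915  0.29662246]
```

View pics/a.png

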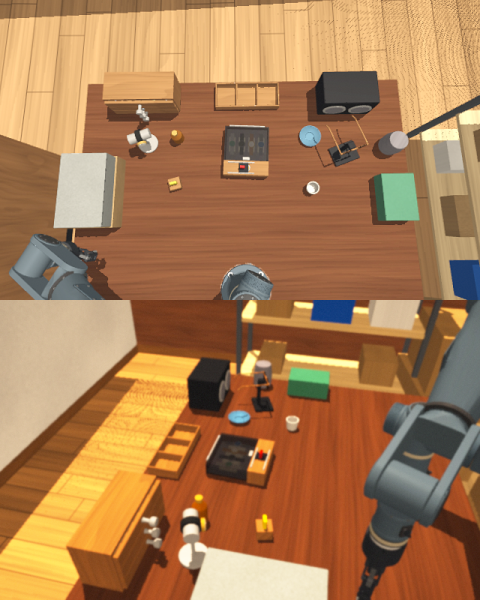

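Request:
move_arm(increments=[[[-1,0.03,-0.035,0.01,0],[-1,0.03,-0.035,0.01,0],[-1,0.03,-0.035,0.01,0],[-1,0.03,-0.035,0.01,0],[-1,0.03,-0.035,0.01,0],[-1,0.03,-0.035,0.01,0],[-1,0.03,-0.035,0.01,0],[-1,0.03,-0.035,0,0]]])

```text
t: 2.0
tcp_pos: [0.4389, 0.312, 0.3031]
tool_rot: [0.16, 0.987, 0.001, 0.002]
force: [1.5, 0.4, 1.1]
finger_gap: 0.999
gripper_force: 0.0
```

```bash
cat >> h.py <<'E'
from scipy.spatial.transform import Rotation as R
def cam(c):
    st=manip.sense(); s=manip.snapshot(c)
    if c=='wrist':
        T=np.eye(4);T[:3,:3]=R.from_quat(st['tool_rot']).as_matrix();T[:3,3]=st['tcp_pos']
        s['world_to_cam']=np.linalg.inv(T@s['tool_from_camera'])
    return s
def pix(s,P):
    p=np.atleast_2d(P)@s['world_to_cam'][:3,:3].T+s['world_to_cam'][:3,3]
    x=p[:,:2]/p[:,2:]; x=x*(1+s['k1']*(x**2).sum(1,keepdims=True))
    return x*[s['fx'],s['fy']]+[s['cx'],s['cy']]
def ray(s,uv,z):
    "world point at height z seen at pixel uv"
    K=np.array([[s['fx'],0,s['cx']],[0,s['fy'],s['cy']],[0,0,1.]])
    x=cv2.undistortPoints(np.array(uv,float).reshape(-1,1,2),K,np.array([s['k1'],0,0,0.])).reshape(-1,2)
    M=np.linalg.inv(s['world_to_cam']); d=np.c_[x,np.ones(len(x))]@M[:3,:3].T; o=M[:3,3]
    return o+d*((z-o[2])/d[:,2])[:,None]
def marks(c,ls):
    for l in ls: print(c,l,[(np.round(d['xyz'],4).tolist(),round(d['confidence'],2)) for d in manip.mark_of(l,c)[:2]])
E
python3 - <<'E'
from h import *
s=cam('wrist');save(s,'w1');marks('wrist',['key','key_rest']);st=manip.sense();print(st['t'],st['tcp_pos'],st['q'])
hsv=cv2.cvtColor(s['img'],cv2.COLOR_RGB2HSV);
m=cv2.inRange(hsv,(22,150,120),(35,255,255));n,l,b,c=cv2.connectedComponentsWithStats(m)
for i in range(1,n):
  if b[i,4]>60: print(b[i],c[i],ray(s,c[i],.074))
E
```

```text
wrist key [([0.4543, 0.3125, 0.044], 0.83)]
wrist key_rest [([0.4575, 0.3135, -0.0007], 0.82)]
2.15 [0.43896646 0.31108746 0.3015432 ] [ 4.08781031e-01  3.30392121e-01  1.56228542e+00 -1.04916209e-04
  1.24820723e+00 -8.35971422e-01]
[303 169  24  23 289] [314.39100346 179.79238754] [[0.45446473 0.30874848 0.074     ]]
```

View pics/w1.png

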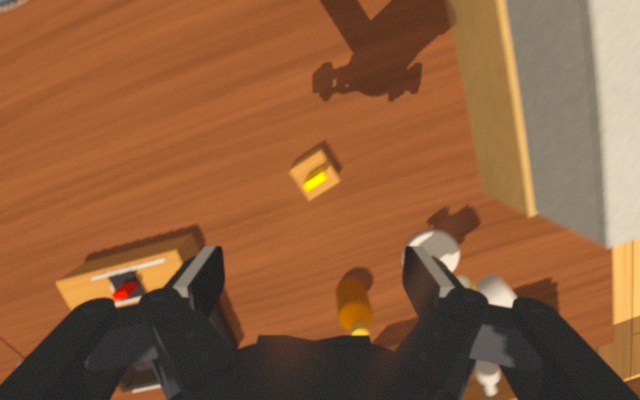

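Request:
move_arm(increments=[[[1,0.007,-0.041,-0.006,-8.2],[1,0.007,-0.041,-0.006,-8.2],[1,0.007,-0.041,-0.006,-8.2],[1,0.007,-0.041,-0.006,-8.2],[1,0.007,-0.041,-0.006,-8.2],[1,0.007,-0.041,-0.006,-8.2],[1,0.007,-0.041,-0.006,-8.2],[1,0.007,-0.041,-0.006,-8.2]]])

```text
t: 2.95
tcp_pos: [0.4928, -0.0149, 0.2531]
tool_rot: [0.671, 0.742, 0.0, -0.0]
force: [0.8, -0.3, -0.6]
finger_gap: 0.001
gripper_force: 0.0
```

Request:
move_arm(increments=[[[1,0,0,0,-8],[1,0,0,0,0]]])

```text
t: 3.15
tcp_pos: [0.4928, -0.0147, 0.2529]
tool_rot: [0.72, 0.694, -0.0, -0.001]
force: [0.3, 0.1, 0.2]
finger_gap: -0.0
gripper_force: 0.0
```

Run:
```python
from h import *
s=cam('wrist');save(s,'w2');marks('wrist',['cap_lug','keyhole','watch_case','lid']);st=manip.sense();print(st['t'],st['tcp_pos'],st['q'],st['force'])
hsv=cv2.cvtColor(s['img'],cv2.COLOR_RGB2HSV);
m=cv2.inRange(hsv,(0,150,90),(6,255,255))|cv2.inRange(hsv,(174,150,90),(180,255,255));n,l,b,c=cv2.connectedComponentsWithStats(m)
for i in range(1,n):
  if b[i,4]>60: print(b[i],c[i],ray(s,c[i],.0925))
```

```text
wrist cap_lug [([0.5175, 0.008, 0.0794], 0.97), ([0.7033, -0.0154, 0.0563], 0.38)]
wrist keyhole []
wrist watch_case [([0.5197, -0.0076, 0.004], 0.96)]
wrist lid [([0.7059, -0.0157, 0.0565], 0.7)]
3.4 [ 0.49280107 -0.01354006  0.25344755] [-2.54674060e-01  3.20976338e-01  1.72960627e+00  1.82532715e-04
  1.09101016e+00 -2.23946045e-01] [0.25434936 0.13614238 0.18963531]
[331 144  13  26 237] [336.78059072 156.31223629] [[0.51725358 0.00919207 0.0925    ]]
```

View pics/w2.png

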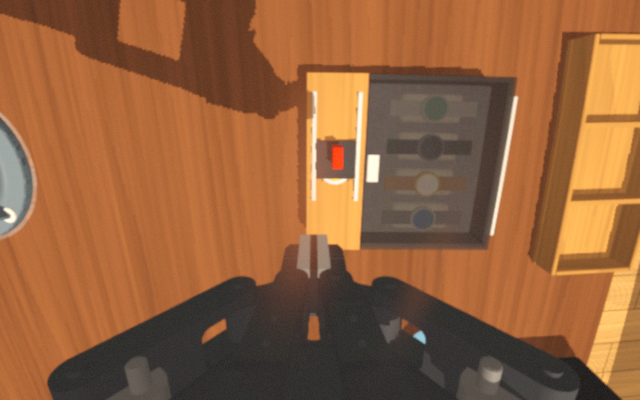

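Run:
```python
from h import *
s=cam('wrist')
print(s['world_to_cam'].round(3), s['k1'],s['fx'])
P=ray(s,[(307,72),(305,247),(368,72),(361,249),(335,183),(317,178),(356,178),(317,140),(356,140)],.060)
print(P.round(4))
c=s['img'][60:260,290:530];save({'img':cv2.resize(c,(720,600),interpolation=cv2.INTER_CUBIC)},'w2c')
```

```text
[[ 1.    -0.031 -0.002 -0.493]
 [-0.029 -0.961  0.276 -0.041]
 [-0.01  -0.276 -0.961  0.402]
 [ 0.     0.     0.     1.   ]] -0.04008582684635775 303.3935107908265
[[ 0.4898  0.0943  0.06  ]
 [ 0.4801 -0.1037  0.06  ]
 [ 0.5531  0.0925  0.06  ]
 [ 0.5481 -0.1084  0.06  ]
 [ 0.5174 -0.025   0.06  ]
 [ 0.497  -0.0186  0.06  ]
 [ 0.5412 -0.0199  0.06  ]
 [ 0.4982  0.024   0.06  ]
 [ 0.541   0.0227  0.06  ]]
```

View pics/w2c.png

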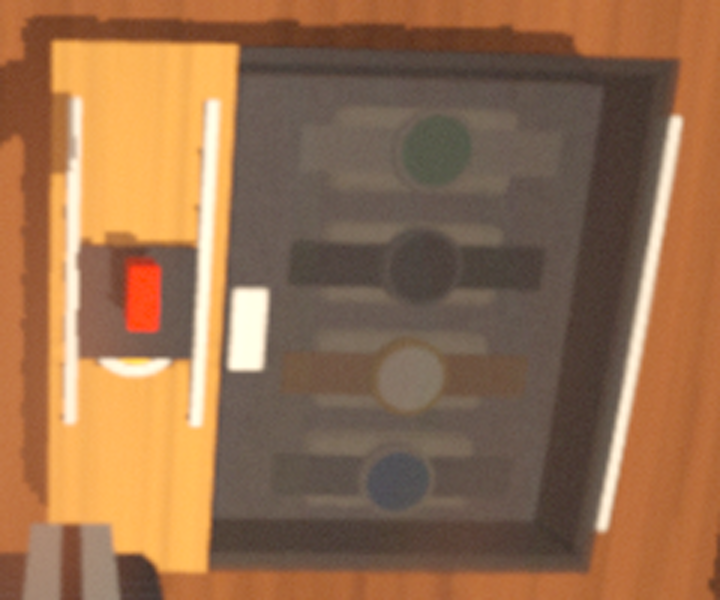

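Request:
move_arm(increments=[[[1,0.006,-0.007,-0.044,0],[1,0.006,-0.007,-0.044,0],[1,0.006,-0.007,-0.044,0],[1,0.005,-0.006,-0.043,0],[1,0,0,0,0]]])

```text
t: 3.95
tcp_pos: [0.5126, -0.0408, 0.0726]
tool_rot: [0.719, 0.695, -0.003, -0.006]
force: [-1.3, 0.5, 0.1]
finger_gap: -0.0
gripper_force: 0.0
```

Request:
move_arm(increments=[[[1,0,0.012,0,0],[1,0,0.012,0,0],[1,0,0.01,0,0],[1,0.001,0.01,0,0],[1,0,0.01,0,0],[1,0.001,0.01,0,0],[1,0,0,0,0]]])

```text
t: 4.65
tcp_pos: [0.5182, 0.0238, 0.0788]
tool_rot: [0.719, 0.695, 0.001, 0.0]
force: [0.5, -0.2, -0.5]
finger_gap: 0.001
gripper_force: 0.0
```

```bash
cat >> h.py <<'E'
def red(s):
    hsv=cv2.cvtColor(s['img'],cv2.COLOR_RGB2HSV)
    m=cv2.inRange(hsv,(0,150,90),(6,255,255))|cv2.inRange(hsv,(174,150,90),(180,255,255));n,l,b,c=cv2.connectedComponentsWithStats(m)
    for i in range(1,n):
        if b[i,4]>60: print('red',b[i],ray(s,c[i],.0925))
E
python3 - <<'E'
from h import *
s=cam('wrist');red(s);marks('wrist',['cap_lug','keyhole']);marks('side',['cap_lug'])
t=cam('top');marks('top',['cap_lug','keyhole'])
st=manip.sense();print(st['t'],st['tcp_pos'],st['force'])
save(s,'w3')
E
```

```text
red [ 304  182   24   59 1294] [[0.52037604 0.04951298 0.0925    ]]
wrist cap_lug [([0.5186, 0.0453, 0.0812], 0.78)]
wrist keyhole []
side cap_lug [([0.5859, -0.4628, -0.0064], 0.68)]
top cap_lug []
top keyhole []
5.0 [0.51773338 0.02197617 0.0779931 ] [ 0.0453756  -0.01576318 -1.42828582]
```

View pics/w3.png

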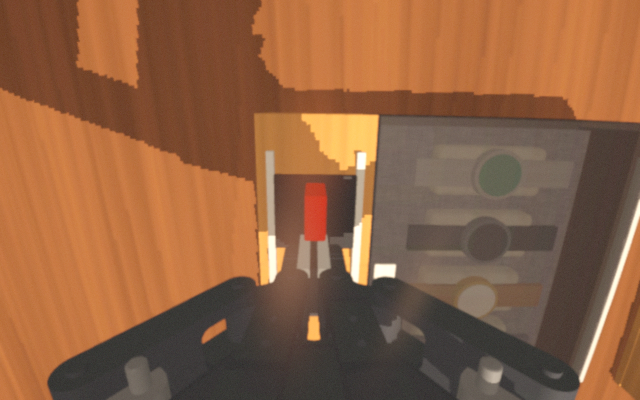

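Request:
move_arm(increments=[[[1,0,0.004,0,0],[1,0,0.003,0,0],[1,0,0,0,0],[1,0,0,0,0]]])

```text
t: 5.4
tcp_pos: [0.5182, 0.028, 0.0781]
tool_rot: [0.719, 0.695, -0.001, 0.001]
force: [-0.1, -5.4, -1.1]
finger_gap: 0.008
gripper_force: 2.9
```

Request:
move_arm(increments=[[[1,0,0.003,0,0],[1,0,0,0,0],[1,0,0,0,0]]])

```text
t: 5.7
tcp_pos: [0.5183, 0.0283, 0.0782]
tool_rot: [0.718, 0.696, -0.002, 0.002]
force: [-2.0, -16.0, -1.8]
finger_gap: -0.004
gripper_force: 8.3
```

Request:
move_arm(increments=[[[1,0,0.003,0,0],[1,0,0,0,0],[1,0,0,0,0]]])

```text
t: 6.0
tcp_pos: [0.5183, 0.0286, 0.0783]
tool_rot: [0.717, 0.697, -0.004, 0.003]
force: [-2.5, -27.3, -1.7]
finger_gap: -0.001
gripper_force: 13.6
```

Request:
move_arm(increments=[[[1,0,-0.015,0,0],[1,0,-0.01,0.02,0],[1,0,-0.005,0.04,0],[1,0,0,0.04,0],[1,0,0,0,0],[1,0,0,0,0]]])

```text
t: 6.6
tcp_pos: [0.5184, 0.0054, 0.1792]
tool_rot: [0.719, 0.695, 0.001, 0.001]
force: [0.1, 0.2, -0.8]
finger_gap: 0.002
gripper_force: 0.0
```

Run:
```python
from h import *
s=cam('wrist');red(s);marks('wrist',['cap_lug','keyhole'])
st=manip.sense();print(st['t'],st['tcp_pos'],st['force'])
uv=pix(s,[.518,-.008,.062])[0];print(uv);u,v=uv.astype(int)
c=s['img'][v-60:v+60,u-80:u+80];print(u-80,v-60);save({'img':cv2.resize(c,(800,600),interpolation=cv2.INTER_CUBIC)},'w4')
```

```text
red [306 127  15  32 360] [[0.52047217 0.05225736 0.0925    ]]
wrist cap_lug [([0.5211, -0.0088, -0.0004], 0.71), ([0.5195, 0.0473, 0.0848], 0.7)]
wrist keyhole [([0.5212, -0.0075, 0.0641], 0.59)]
6.75 [0.51685049 0.00561711 0.17701859] [-0.41324964 -0.9518224  -0.63834868]
[312.71573584 205.59359216]
232 145
```

View pics/w4.png

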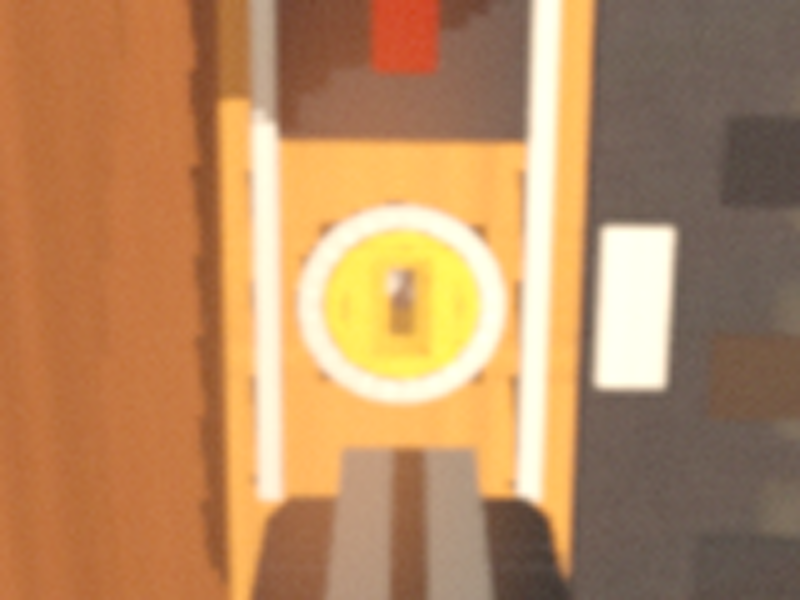

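Request:
move_arm(increments=[[[-0.4,0,0.02,0.02,0],[-0.4,-0.01,0.045,0,2],[-0.4,-0.01,0.045,0,2],[-0.4,-0.01,0.045,0,2],[-0.4,-0.01,0.045,0,2],[-0.4,-0.01,0.045,0,2],[-0.4,-0.01,0.045,-0.01,0],[-0.4,-0.005,0.02,-0.01,0]]])

```text
t: 7.55
tcp_pos: [0.4511, 0.3184, 0.1767]
tool_rot: [0.655, 0.756, -0.001, -0.001]
force: [-0.3, -0.5, -0.2]
finger_gap: 0.703
gripper_force: 0.0
```

Request:
move_arm(increments=[[[-0.4,0,0,0,0],[-0.4,0,0,0,0]]])

```text
t: 7.75
tcp_pos: [0.4519, 0.315, 0.1768]
tool_rot: [0.655, 0.755, -0.002, -0.001]
force: [0.4, -1.0, -0.2]
finger_gap: 0.701
gripper_force: 0.0
```

```bash
cat >> h.py <<'E'
def yel(s,z):
    hsv=cv2.cvtColor(s['img'],cv2.COLOR_RGB2HSV)
    m=cv2.inRange(hsv,(24,170,120),(35,255,255));n,l,b,c=cv2.connectedComponentsWithStats(m)
    for i in range(1,n):
        if b[i,4]>150:
            p=np.argwhere(l==i)[:,::-1]; W=ray(s,p,z)
            r=cv2.minAreaRect(W[:,:2].astype(np.float32)*1000)
            print('yel',b[i],'rect mm',np.round(r[0],1),np.round(r[1],1),round(r[2],1))
E
python3 - <<'E'
from h import *
s=cam('wrist');marks('wrist',['key','key_rest']);yel(s,.074)
st=manip.sense();print(st['t'],st['tcp_pos'],st['tool_rot'],st['q'])
u,v=pix(s,[.454,.31,.074])[0].astype(int)
c=s['img'][v-60:v+60,u-80:u+80];print(u-80,v-60);save({'img':cv2.resize(c,(800,600),interpolation=cv2.INTER_CUBIC)},'w5')
E
```

```text
wrist key [([0.4515, 0.312, 0.041], 0.87)]
wrist key_rest [([0.4554, 0.3125, 0.0], 0.86)]
yel [309 182  15  36 412] rect mm [454.7 311.6] [10.5 31. ] 14.3
yel [570 248  26  25 480] rect mm [707.6 289.2] [24. 24.] 22.8
7.9 [0.45343399 0.31400791 0.17814562] [ 6.56484870e-01  7.54339126e-01 -3.14009159e-04 -9.59968028e-06] [ 4.03186628e-01  4.99680497e-01  1.67158641e+00 -3.11022491e-04
  9.70899244e-01  2.64864804e-01]
234 141
```

View pics/w5.png

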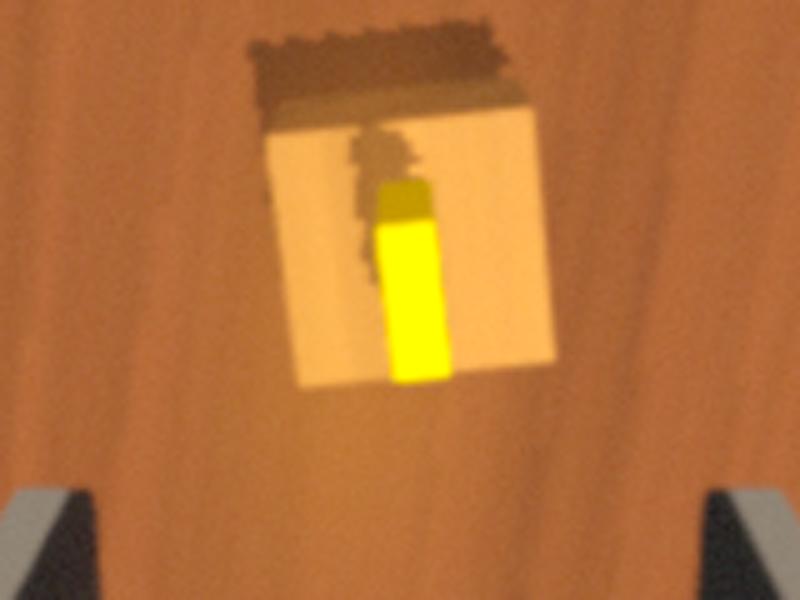

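Run:
```python
from h import *
s=cam('wrist');z=np.array([(377,222),(435,218),(452,378),(392,383)])/5+[234,141]
P=ray(s,z,.074);print(P.round(4),P.mean(0));d=P[0]+P[1]-P[2]-P[3];print(np.degrees(np.arctan2(d[1],d[0]))-90,np.linalg.norm(d)/2)
z=np.array([(267,132),(533,105),(556,358),(300,387)])/5+[234,141]
P=ray(s,z,.040);print(P.mean(0));d=P[0]+P[1]-P[2]-P[3];print(np.degrees(np.arctan2(d[1],d[0]))-90,np.linalg.norm(d)/2)
st=manip.sense();print(st['t'],st['tcp_pos'])
```

```text
[[0.4493 0.322  0.074 ]
 [0.4588 0.324  0.074 ]
 [0.4658 0.2963 0.074 ]
 [0.4557 0.2939 0.074 ]] [0.45739793 0.30904203 0.074     ]
13.56201735050692 0.028674425803616115
[0.45763817 0.30932972 0.04      ]
14.186244364779697 0.050668512502824524
7.95 [0.453621   0.31400337 0.17837739]
```

Request:
move_arm(increments=[[[-0.2,0.004,-0.005,0,5.9],[-0.2,0,0,-0.04,0],[-0.2,0,0,-0.04,0],[-0.2,0,0,-0.02,0],[-0.2,0,0,0,0]]])

```text
t: 8.45
tcp_pos: [0.4556, 0.3082, 0.0759]
tool_rot: [0.617, 0.787, -0.003, -0.002]
force: [-0.4, 0.3, -0.3]
finger_gap: 0.601
gripper_force: 0.0
```

Run:
```python
from h import *
for i in range(3):
  s=cam('wrist');
st=manip.sense();print(st['t'],st['tcp_pos'],st['tool_rot'],st['force']);
yel(s,.074);print(pix(s,[[.4575,.3092,.074],st['tcp_pos']]))
save(s,'w6')
```

```text
8.6 [0.45829186 0.309953   0.07944441] [6.16653497e-01 7.87233908e-01 9.71656236e-04 5.42061879e-04] [-0.77797704  0.62980469  0.40096788]
yel [299 214  20  54 911] rect mm [454.8 311.5] [10.2 30.4] 15.9
[[311.7797255  246.32025464]
 [313.56095718 249.9411277 ]]
```

View pics/w6.png

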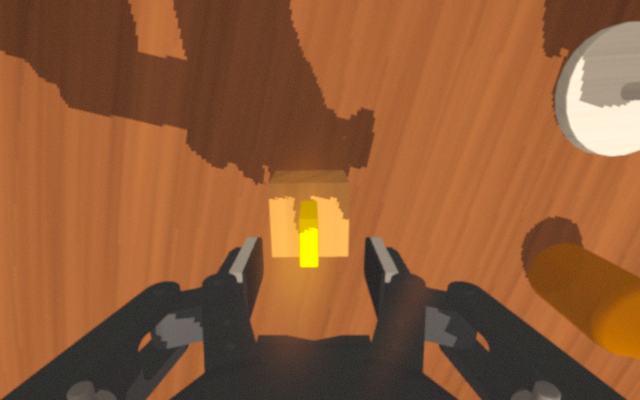

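Request:
move_arm(increments=[[[-0.2,-0.002,-0.001,-0.015,0],[-0.2,0,0,-0.015,0],[-0.2,0,0,-0.003,0],[-0.2,0,0,0,0]]])

```text
t: 9.0
tcp_pos: [0.4558, 0.3093, 0.0463]
tool_rot: [0.616, 0.788, 0.001, 0.0]
force: [-0.1, -0.1, -0.5]
finger_gap: 0.6
gripper_force: 0.0
```

Request:
move_arm(increments=[[[1,0,0,0,0],[1,0,0,0,0],[1,0,0,0,0],[1,0,0,0,0],[1,0,0,0,0],[1,0,0,0,0]]], newtons=70)

```text
t: 9.6
tcp_pos: [0.4557, 0.3094, 0.0462]
tool_rot: [0.616, 0.788, 0.001, 0.0]
force: [-0.7, 0.2, 6.6]
finger_gap: 0.105
gripper_force: 68.7
```

Run:
```python
from h import *
P=[]
for i in range(4):
  st=manip.sense();P.append(st['tcp_pos']);s=cam('wrist')
print(np.mean(P,0),st['t'],st['tool_rot'],st['force'],st['ft_torque'],st['finger_gap'])
```

```text
[0.45567319 0.3093767  0.04621199] 9.75 [6.16171218e-01 7.87611760e-01 7.43068656e-04 4.40844975e-04] [-0.68718823 -0.16967042  6.6935369 ] [-0.03899244  0.04090731  0.00178353] 0.10380821893853481
```

Request:
move_arm(increments=[[[1,0,0,0.02,0],[1,0,0,0.04,0],[1,0,-0.02,0.04,-2],[1,0.01,-0.04,0.02,-2],[1,0.01,-0.045,0,-2],[1,0.01,-0.045,0,-2],[1,0.01,-0.045,0,-2],[1,0.01,-0.045,0,-2]]])

```text
t: 10.6
tcp_pos: [0.505, 0.0674, 0.1654]
tool_rot: [0.696, 0.718, 0.0, -0.0]
force: [0.8, 0.8, 0.0]
finger_gap: 0.102
gripper_force: 69.3
```

Request:
move_arm(increments=[[[1,0.01,-0.04,0,-2],[1,0.002,-0.025,0,-2],[1,0,-0.012,0,0],[1,0,0,0,0],[1,0,0,0,0]]])

```text
t: 11.1
tcp_pos: [0.5163, -0.0069, 0.1651]
tool_rot: [0.72, 0.694, -0.0, -0.001]
force: [0.3, -0.1, -0.8]
finger_gap: 0.106
gripper_force: 69.3
```

Run:
```python
from h import *
P=[]
for i in range(3):
  st=manip.sense();P.append(st['tcp_pos']);s=cam('wrist')
print(np.array(P).round(4),st['t'],st['tool_rot'],st['force'],st['ft_torque'],st['finger_gap'],st['q'])
print(pix(s,[[.518,-.008,.062],st['tcp_pos']]))
marks('wrist',['key','keyhole','cap_lug'])
c=s['img'][120:320,200:440];save({'img':cv2.resize(c,(720,600),interpolation=cv2.INTER_CUBIC)},'w7')
```

```text
[[ 0.5163 -0.0069  0.1651]
 [ 0.5163 -0.0065  0.1652]
 [ 0.5164 -0.0063  0.1652]] 11.2 [ 7.19103736e-01  6.94902547e-01 -1.02463772e-04 -5.06112173e-04] [-0.91482198  0.29962233  0.11456684] [-0.00307595  0.07455717 -0.00280235] 0.10501700395794535 [-2.29115264e-01  4.78471074e-01  1.76905728e+00  4.83152694e-04
  8.95025861e-01 -1.95190333e-01]
[[314.92740584 197.40640559]
 [312.24840151 250.04469567]]
wrist key [([0.5147, -0.0046, 0.1609], 0.56)]
wrist keyhole [([0.5201, -0.0036, 0.0612], 0.68)]
wrist cap_lug [([0.5187, 0.0498, 0.0803], 0.65)]
```

View pics/w7.png

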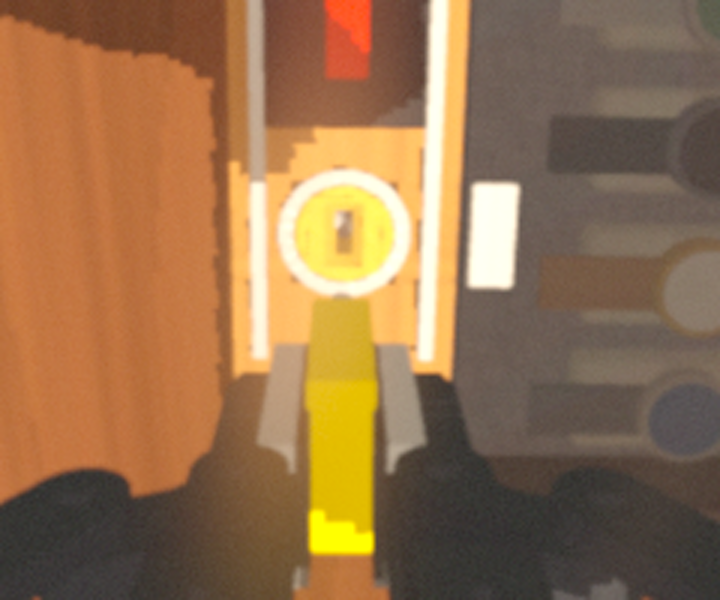

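Request:
move_arm(increments=[[[1,0.001,-0.001,-0.02,0],[1,0,0,-0.03,0],[1,0,0,-0.015,0],[1,0,0,0,0],[1,0,0,0,0]]])

```text
t: 11.9
tcp_pos: [0.5182, -0.0086, 0.1004]
tool_rot: [0.72, 0.694, -0.0, -0.0]
force: [0.1, 0.6, -0.1]
finger_gap: 0.104
gripper_force: 69.3
```

Request:
move_arm(increments=[[[1,0,0,-0.003,0],[1,0,0,-0.003,0],[1,0,0,-0.003,0],[1,0,0,0,0],[1,0,0,0,0]]])

```text
t: 12.4
tcp_pos: [0.5181, -0.0089, 0.0913]
tool_rot: [0.72, 0.694, 0.0, 0.0]
force: [0.9, 0.1, -0.5]
finger_gap: 0.104
gripper_force: 69.4
```

Request:
move_arm(increments=[[[1,-0.0005,0,-0.003,0],[1,0,0.0005,-0.003,0],[1,0,0,-0.003,0],[1,0,0,0,0],[1,0,0,0,0]]])

```text
t: 12.9
tcp_pos: [0.5177, -0.009, 0.0823]
tool_rot: [0.72, 0.694, -0.0, 0.0]
force: [-1.2, -4.5, 2.4]
finger_gap: 0.102
gripper_force: 70.0
```

Request:
move_arm(increments=[[[1,0,0,-0.003,0],[1,0,0,-0.003,0],[1,0,0,0,0],[1,0,0,0,0]]])

```text
t: 13.3
tcp_pos: [0.5177, -0.009, 0.077]
tool_rot: [0.72, 0.694, -0.0, 0.001]
force: [-2.3, -3.9, 8.7]
finger_gap: 0.102
gripper_force: 71.0
```

Request:
move_arm(increments=[[[1,-0.0005,-0.0008,-0.003,0],[1,0,0,-0.003,0],[1,0,0,-0.002,0],[1,0,0,0,0],[1,0,0,0,0]]])

```text
t: 13.8
tcp_pos: [0.5176, -0.0091, 0.0691]
tool_rot: [0.72, 0.694, 0.001, 0.001]
force: [-1.1, -1.8, 7.5]
finger_gap: 0.106
gripper_force: 70.7
```

Request:
move_arm(increments=[[[1,0,0,-0.002,0],[1,0,0,-0.001,0],[1,0,0,0,0],[1,0,0,0,0]]])

```text
t: 14.2
tcp_pos: [0.5177, -0.0092, 0.068]
tool_rot: [0.72, 0.694, 0.001, 0.001]
force: [-4.5, -0.9, 24.3]
finger_gap: 0.104
gripper_force: 73.2
```

Request:
move_arm(increments=[[[1,0,0,0,-6],[1,0,0,0,-8],[1,0,0,0,-8],[1,0,0,0,-8],[1,0,0,0,0]]], newtons=90)

```text
t: 14.7
tcp_pos: [0.5171, -0.0092, 0.068]
tool_rot: [0.875, 0.483, 0.0, 0.001]
force: [-5.6, -1.7, 25.4]
finger_gap: 0.1
gripper_force: 89.4
```

Request:
move_arm(increments=[[[1,0,0,0,-8],[1,0,0,0,-8],[1,0,0,0,-8],[1,0,0,0,0]]])

```text
t: 15.1
tcp_pos: [0.5167, -0.0091, 0.068]
tool_rot: [0.957, 0.291, 0.0, 0.0]
force: [-6.4, -2.4, 26.0]
finger_gap: 0.101
gripper_force: 89.5
```

Request:
move_arm(increments=[[[1,-0.0003,0,0,-8],[1,0,0,0,-8],[1,0,0,0,-8],[1,0,0,0,-8],[1,0,0,0,-8],[1,0,0,0,-2],[1,0,0,0,0],[1,0,0,0,0]]])

```text
t: 15.9
tcp_pos: [0.5162, -0.0085, 0.068]
tool_rot: [0.998, -0.07, 0.0, -0.0]
force: [-5.8, 0.3, 26.6]
finger_gap: 0.101
gripper_force: 89.6
```

Run:
```python
from h import *
s=cam('wrist');marks('wrist',['cap_lug','key','lid'])
t=cam('side');marks('side',['lid','key'])
st=manip.sense();print(st['t'],st['tcp_pos'],st['tool_rot'],st['force'],st['ft_torque'],st['gripper_force'],st['q'])
u,v=pix(t,[.56,-.01,.07])[0].astype(int)
c=t['img'][v-60:v+60,u-80:u+80];c=cv2.resize(c,(640,480),interpolation=cv2.INTER_CUBIC)
save({'img':cv2.resize(np.hstack([c,cv2.resize(s['img'],(768,480))]),(800,273))},'w8')
```

```text
wrist cap_lug [([0.52, 0.0493, 0.0836], 0.83), ([0.5197, -0.0095, 0.0003], 0.58)]
wrist key [([0.5188, -0.0092, 0.061], 0.62)]
wrist lid []
side lid [([0.7056, -0.0137, 0.0563], 0.78)]
side key [([0.5163, -0.0093, 0.0596], 0.41)]
16.25 [ 0.5162047  -0.0084552   0.06800919] [ 9.97521463e-01 -7.03620595e-02  1.72783041e-05 -3.34022075e-04] [-4.91209417  0.70263615 26.23526679] [0.11993007 1.05035751 0.08393996] 89.60453867912292 [-2.33463310e-01  6.45415279e-01  1.83496674e+00  1.08249399e-03
  6.61285258e-01  1.47731919e+00]
```

View pics/w8.png

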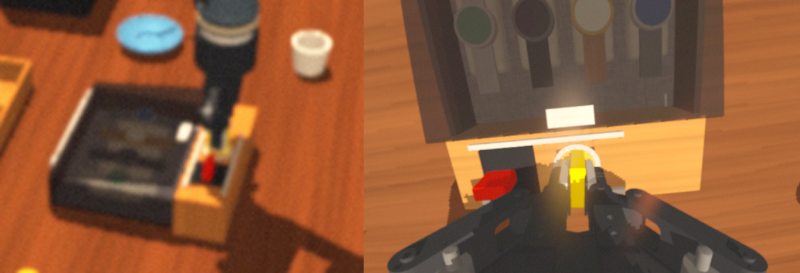

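```bash
python3 -c "
from station import manip
print(manip.sign_off())"
```

```text
the job is handed in; nothing more can be done
None
```

I handed the job in at about 16 s. The dust cap was pushed to its stop, the key was fully home and turned about 96° clockwise, the lid was ajar, and the gripper was holding the key turned at about 90 N. `sign_off` gave no verdict.

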